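Hold a spring clip open over a photo print

TASK

First slide the print carriage of the photo stand, the part with the upright black grip, all the way to its end stop, so that the print stands clear of its wooden sleeve. Then take the large spring clip from the tray by its two upright handles, squeeze it wide open and hold it gaping over the middle of the print's top edge, one jaw each side, reaching well down past the edge without touching the print, so that I can slip a second print in. Finish while still holding it open there, and leave the other things on the table where they are.

Things in the scene. Friction and masses are not known exactly. Their poses are not given: they have to be found in the camera images.
- stand: Photo stand, fixed, dark wood base 150 x 170 x 12 mm; origin under the base's centre, x across the print, y along the slide, z up. A roofed wooden sleeve (x from 11 to 59 mm, y from -85 to -5 mm, top 129 mm above the table) garages the print. The stand and the tray stand side by side; either may be on the left.
- print_slide (a joint): Print carriage on the stand: 0 = print fully in the sleeve, 0.085 m = at its end stop, print fully out; it slides along the stand's +y, stays where it is left, and takes about 2 N to move.
- slide_grip (a point): Centre of the top of the carriage's black upright grip (18 mm along the slide, 24 mm across it, 54 mm tall, top 75 mm above the table). It stands 90 mm from the print, towards the stand's -x, free on all sides; the sleeve's front is 66 mm behind it. Axes as the stand's.
- card_top (a point): Middle of the top edge of the print: an upright stiff board 70 mm wide (along y), 4 mm thick (along x), its top edge 125 mm above the table; moves with the carriage. It stands free down to 31 mm above the table. Axes as the stand's.
- tray: Shallow wooden tray, fixed, 140 x 190 x 22 mm, walls and floor 5 mm; origin under its centre.
- clip: Large plain steel spring clip, about 70 g, standing on its jaws in the tray, handles up: 87 mm tall, 34 mm wide along y. Origin at the bottom, midway between the closed jaws; z up; the halves open apart along x; pivot 42 mm up (coil 10 mm thick). This body is the -x half and leans with it by up to 0.3 rad as the clip opens. The clip turned half round is the same.
- clip_jaw (a joint): Opening of the clip: 0 = closed by its spring, 0.6 rad = fully open, lips 25 mm apart. Squeezing the two plate handles (30 mm wide, 48 to 87 mm above the clip's origin) along x opens it with about 8 N: at rest they lean out, 48 mm over their outsides at the top; fully squeezed they are parallel, 26 mm over their outsides, at a stop.
- lip_a (a point): Bottom inner edge of the -x jaw's lip, middle of its width. When fully open with handles upright it is 12 mm from the clip's middle plane and 40 mm below the pivot.
- lip_b (a point): The same on the +x jaw.
- eraser: Bystander: eraser 45 x 20 x 12 mm lying in the tray beside the clip; origin under its centre.
- small_clip: Bystander: small flat folded clip, 52 mm long and 10 mm high, lying in the tray; not the one to use.
- vase: Bystander: small stone vase, 52 mm across, 100 mm tall; origin under its centre.
- mug: Bystander: white mug, 72 mm across, 85 mm tall; origin under its centre.
- candle: Bystander: jar, 60 mm across, 70 mm tall; origin under its centre.
- book: Bystander: book lying flat, 107 x 152 x 26 mm; origin under its centre.
- clock: Bystander: round alarm clock, 100 mm across, 102 mm tall; origin under its foot's front edge.
Mind the look-alikes: they are no part of the job. What is shaped like the stand but purple is not meant. Several things have the shape of the clip; the one meant has the colours described above.

How it is judged:
By the outcome, as a careful person would: the job done as asked, in the order asked, and still so for the second after the job is handed in, while the arm keeps its last pose, push and grip.
It also fails if it takes over 58 s, if anything falls off the work surface, if the arm or the gripper's body presses on something with over 40 N, if the wrist force passes 120 N, or if a joint passes its speed limit or range.

ROBOT

A 6-joint arm with a two-finger parallel gripper is mounted at the origin on the work surface. World frame = base frame: x ahead of the robot, y to its left, z up, the work surface at z = 0. Lengths are in m, angles in rad, forces in N, time in s.
With the tool pointing down it reaches from about 0.25 to 0.725 m from the base axis. Payload 4 kg.
Tool frame: the origin (TCP) lies midway between the tips of the shut fingers; the grasp point (between the pads) lies 19 mm behind it; z points along the fingers, y is the line along which they close (so a half turn about z gives the same grasp; the last joint's range is limited). The gripper opens to 85 mm and grips with 20 to 120 N. Pads are 22 mm wide; open, the fingers measure 114 mm over their backs; the gripper's body (76 mm by 85 mm) begins 54 mm behind the grasp point. The pads swing forward as they close: fully open they stand 13 mm farther back than shut.
Start: joints at [1.333, 0.241, 0.005, 1.335, 0, 1.571], TCP at [0.118, 0.486, 0.192] pointing down, gripper open.
Joint ranges: [-2.72, 2.72], [-1.05, 1.87], [-1.09, 1.28], [-1.99, 2.15], [-1.42, 1.44], [-3.14, 3.14]. Speed limits (rad/s): [2.79, 2.79, 3.14, 3.14, 3.14, 3.14].

INTERFACE

Orientations are given as a unit quaternion [x, y, z, w].
In Python, from workcell import get_obs, camera, job_done, silhouettes gives the robot as it stands. The module is installed in compiled form; this text tells all that it offers.
- The arm moves only by the tool drive_tool, never from a script. Its argument "increments" is a list of rows, each a list of 3 entries, a list of its own where there are three numbers: the shift along the world's x, y, z in mm, then the turn, a rotation vector about the world's x, y, z in degrees, then the opening, from 0 (shut) to 1 (fully open). A call has 1 to 8 rows; each row shifts and turns the commanded pose from where the row before left it; what a row does not reach is not made up. A row lasts 1/12 s, in which the tool goes at most 41.7 mm and 7.16 degrees, less where a joint would pass 70% of its speed; a pose out of reach is approached as far as the arm can. A call is refused whole if a number of a shift passes 41.7 or a number of a turn 7.16, either way. A call with a gripper value outside its range is refused whole. The fingers move at their own pace and stop on an object; the grip force is fixed at half the most. Time passes only in rows, so rows that do not move let the fingers close. It gives the time, the measured TCP pose, the force, the opening and the grip force at its end, in the units of the state.
- get_obs(): the state, without advancing time (a new reading comes with each control period).
- camera(name): name is "scene" or "top"; returns a dict with "image" (400x640x3 uint8, red, green, blue), "K" (3x3 intrinsics, pixels), "view" (4x4, takes a point from world to camera coordinates). Camera axes: x right, y down, z forward; pixel columns grow to the right and rows downward; lengths in m; the calibration is good to about 2 mm. A picture is of the moment at which its call begins. There is no depth.
- job_done(): hands the job in; it is judged then, once.
Trained networks look in a picture, given as the dict that the camera call returned (one of the last four; its "shot" number tells which), for a name from the list of things; names that differ only in an ending like _2 or _b are one class to them, and where a whole thing is asked for, a point or a joint stands for the part that bears it (a point fixed in the world has none). Each returns a list of dicts, best first, with "conf" (0 to 1); they miss things now and then, are a little off and sometimes report something else, mostly with a low value. They report only what shows in the picture. A call takes as long as a camera call. They do not tell look-alikes from the thing itself.
- silhouettes(query, picture): "region" (400x640 bool, what is visible of it) and "bbox" ([left, top, right, bottom] in pixels, round what is visible of it).
The state is a dict: "clock": time; "joint_pos": joint angles; "joint_vel": joint speeds; "tau": joint torques, N m; "eef_pos": TCP position; "tool_rot": TCP orientation; "ft_force": force on the tool from outside, world axes, zero at the start; "ft_torque": the same for the moment, N m; "grip_width": finger opening in m; "grasp_force": force on a finger pad.
Only numpy, scipy, OpenCV 4.12 (cv2) and the standard library are available. Lean on these libraries where they do the work, as an engineer would, in place of code of your own. Each camera call takes 0.05 s, during which the arm holds its last target. There are 200 camera calls.

## Working session

There is one attempt and no reset: what is moved stays moved. The work goes in short steps, Python scripts to look and compute and a tool call to move; the robot and the scene stay as the last step left them, time stands still between calls to the robot, and variables do not carry over. Pictures are saved under pics/ and viewed, at most 10 in all, crops included, and the job is handed in when it is done.

Besides the shell and the picture viewer there is one more tool, called after "Call:" as name(argument=value, ...) on one line, values as JSON. drive_tool: Moves the arm, as the interface text tells. Its arguments: {"type":"object","properties":{"increments":{"type":"array"}},"required":["increments"]}

```bash
mkdir -p pics; cat > h.py <<'E'
import numpy as np,cv2
from workcell import *
def ray(c,uv):
    K,V=c["K"],c["view"];R,t=V[:3,:3],V[:3,3]
    d=R.T@np.linalg.solve(K,[uv[0],uv[1],1.]);return -R.T@t,d
def atz(c,uv,z):
    o,d=ray(c,uv);return o+d*(z-o[2])/d[2]
def proj(c,p):
    q=c["K"]@(c["view"][:3,:3]@np.array(p)+c["view"][:3,3]);return q[:2]/q[2]
def save(c,n,crop=None,s=1):
    im=c["image"][:,:,::-1]
    if crop: im=im[crop[1]:crop[3],crop[0]:crop[2]]
    cv2.imwrite("pics/"+n,cv2.resize(im,None,fx=s,fy=s,interpolation=cv2.INTER_CUBIC))
E
python3 - <<'E'
from h import *
for n in("top","scene"):
    c=camera(n);save(c,n+"0.png",s=1.25);print(n,ray(c,(320,200)))
    for q in("stand","slide_grip","tray","clip","card_top","small_clip","eraser"):
        for r in silhouettes(q,c)[:4]:
            ys,xs=np.nonzero(r["region"]);print(q,round(r["conf"],2),r["bbox"],xs.mean().round(),ys.mean().round(),c["image"][r["region"]].mean(0).round())
E
```

```text
top (array([0.31312164, 0.03700395, 1.625807  ]), array([ 0.15895811,  0.01107533, -0.98722781]))
stand 0.81 [244.0, 172.6, 298.2, 228.1] 272.0 201.0 [134. 117. 110.]
stand 0.6 [133.8, 244.3, 192.4, 299.0] 162.0 272.0 [ 81.  31. 112.]
stand 0.34 [458.2, 196.2, 509.2, 235.0] 483.0 214.0 [136. 163. 171.]
slide_grip 0.95 [169.3, 264.0, 186.7, 295.7] 175.0 280.0 [70. 27. 97.]
slide_grip 0.71 [275.0, 197.8, 292.1, 223.6] 283.0 209.0 [160. 158. 159.]
slide_grip 0.57 [373.5, 201.0, 383.7, 214.6] 380.0 208.0 [42. 30. 22.]
slide_grip 0.51 [404.7, 193.5, 421.6, 207.6] 410.0 200.0 [63. 63. 66.]
tray 0.88 [369.0, 176.0, 435.1, 234.3] 403.0 205.0 [147.  88.  43.]
clip 0.64 [395.0, 139.7, 411.8, 157.9] 401.0 148.0 [29. 91. 34.]
clip 0.54 [403.4, 248.3, 416.5, 262.1] 408.0 255.0 [128.   8.   7.]
clip 0.53 [408.6, 192.6, 418.8, 202.5] 412.0 197.0 [47. 46. 50.]
clip 0.48 [404.4, 191.7, 422.7, 207.8] 410.0 200.0 [68. 65. 65.]
card_top 0.73 [167.1, 263.8, 185.4, 297.3] 175.0 280.0 [69. 27. 96.]
card_top 0.72 [274.2, 193.6, 293.5, 223.1] 283.0 209.0 [159. 157. 157.]
card_top 0.63 [266.3, 268.1, 283.4, 2
[... 312 characters left out ...]
0 185.0 [63. 32. 80.]
stand 0.66 [345.8, 208.3, 411.4, 260.8] 377.0 236.0 [80. 65. 55.]
slide_grip 0.58 [358.4, 201.2, 385.4, 248.2] 368.0 215.0 [89. 82. 72.]
slide_grip 0.39 [219.7, 199.2, 240.4, 226.5] 232.0 213.0 [64. 60. 55.]
tray 0.88 [198.5, 195.5, 271.3, 247.3] 239.0 223.0 [110.  76.  47.]
clip 0.79 [214.7, 253.8, 231.2, 281.3] 224.0 265.0 [45. 74. 39.]
clip 0.74 [235.0, 155.7, 256.0, 186.6] 244.0 172.0 [92. 34. 25.]
clip 0.53 [224.4, 198.6, 237.8, 225.1] 232.0 212.0 [60. 59. 56.]
card_top 0.48 [462.4, 155.0, 476.9, 172.3] 469.0 165.0 [48. 31. 52.]
card_top 0.42 [357.6, 209.1, 384.3, 230.1] 367.0 213.0 [81. 75. 65.]
small_clip 0.6 [355.2, 206.3, 371.0, 217.8] 364.0 211.0 [80. 71. 58.]
```

View pics/top0.png

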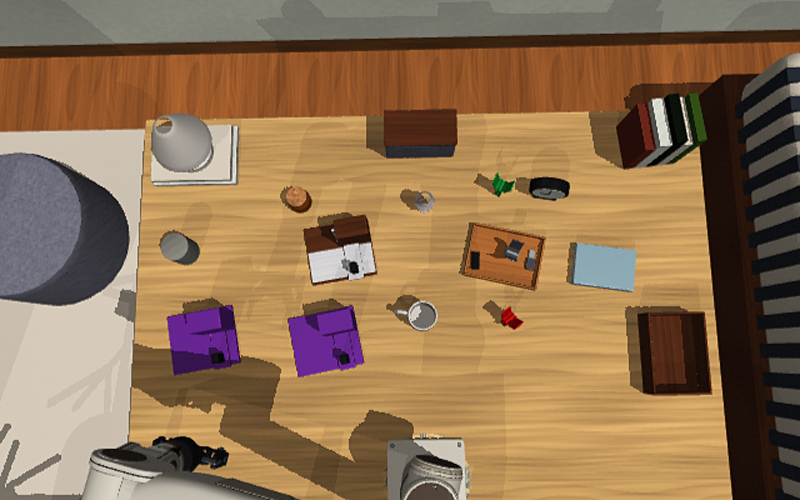

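View pics/scene0.png

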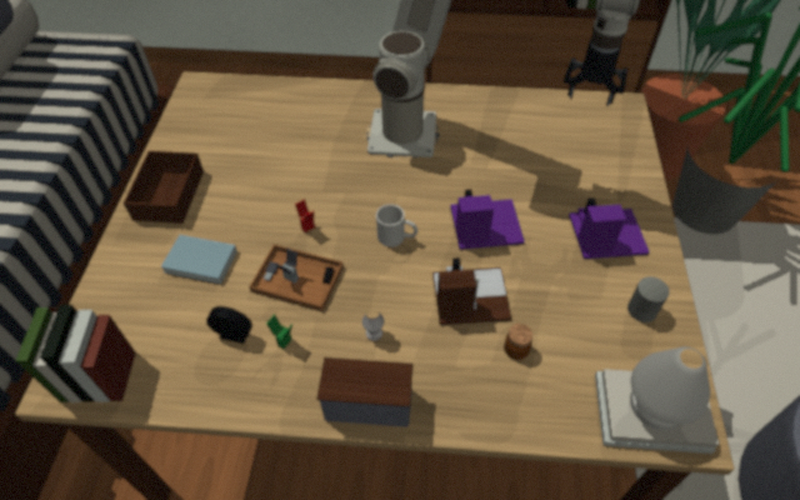

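The top picture shows three stand-shaped things. They are a brown-and-white one at (272,201) and purple ones at (162,272) and (261,272); the brown wooden one fits. Clip-shaped things are green (401,148), red (408,255) and grey steel in the tray (411,200). The grey steel one fits "plain steel", so I'll confirm both picks in one enlarged crop.

```bash
python3 - <<'E'
from h import *
c=camera("top");d=camera("scene")
f=lambda im,b:cv2.resize(im[b[1]:b[3],b[0]:b[2],::-1],(400,300),interpolation=cv2.INTER_CUBIC)
m=np.vstack([np.hstack([f(c["image"],(365,170,445,230)),f(c["image"],(235,170,315,230))]),
 np.hstack([f(d["image"],(195,190,275,250)),f(d["image"],(340,200,420,260))])])
cv2.imwrite("pics/m.png",m)
np.savez("cal.npz",Kt=c["K"],Vt=c["view"],Ks=d["K"],Vs=d["view"])
print(c["K"],c["view"])
E
```

```text
[[501.4414958    0.         318.51851036]
 [  0.         501.4414958  200.29960499]
 [  0.           0.           1.        ]] [[-0.01255137 -0.9997895  -0.01622989  0.06731294]
 [-0.9872944   0.01496255 -0.15819576  0.56578534]
 [ 0.1584053   0.01403811 -0.98727438  1.554998  ]
 [ 0.          0.          0.          1.        ]]
```

View pics/m.png

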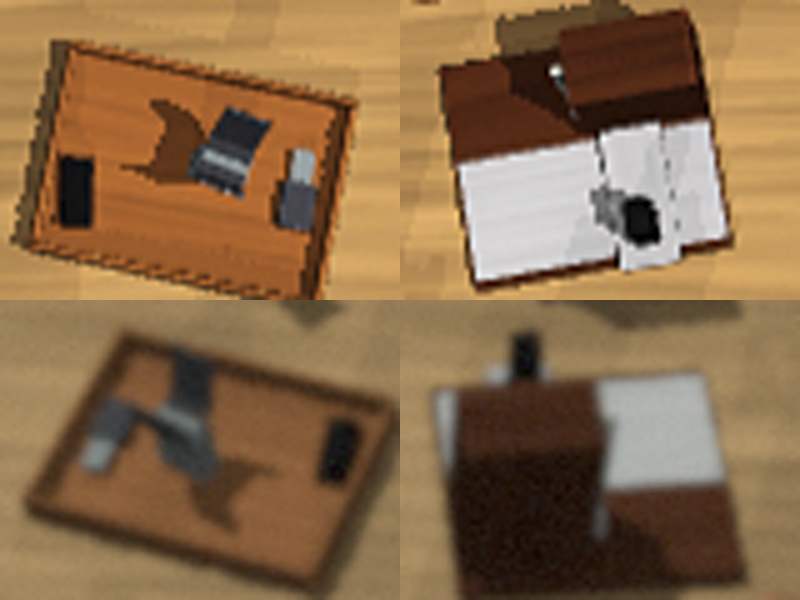

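The crop confirms the grey steel clip at about (411,200) in the top view. Its handle edges run from (410.6,191.4) to (419,194) and from (404.6,206.8) to (413,209.4). The brown-and-white stand has its black grip at (282,211), and the eraser (380,208) and small clip (424,208) are separate. I'll fit both poses to the known sizes.

```bash
cat >> h.py <<'E'
from scipy.optimize import least_squares
def fit(sets,x0):
    # sets: list of (cam, [(model pt, uv)])
    def T(x,p): 
        c,s=np.cos(x[2]),np.sin(x[2]);return [x[0]+c*p[0]-s*p[1],x[1]+s*p[0]+c*p[1],p[2]]
    f=lambda x:np.concatenate([proj(c,T(x,p))-np.array(uv) for c,l in sets for p,uv in l])
    r=least_squares(f,x0,loss="soft_l1");return r.x,f(r.x).reshape(-1,2).round(1),T
E
python3 - <<'E'
from h import *
c=camera("top");d=camera("scene")
t=lambda u,v:(365+u/5,170+v/5)
s=lambda u,v:(235+(u-400)/5,170+v/5)
s2=lambda u,v:(340+(u-400)/5,200+(v-300)/5)
t2=lambda u,v:(195+u/5,190+(v-300)/5)
top=[((.075,.085,.012),s(440,68)),((-.075,.085,.012),s(477,290)),((-.075,-.085,.012),s(733,243)),
((.059,-.005,.129),s(558,30)),((.059,-.085,.129),s(690,10)),((-.055,-.045,.075),s(641,212))]
sc=[((.075,.085,.012),s2(745,575)),((-.075,.085,.012),s2(703,375)),((.011,-.085,.129),s2(440,382)),((.011,-.005,.129),s2(598,375)),((.059,-.005,.129),s2(603,462)),((.059,-.085,.129),s2(452,470))]
for S in([(c,top)],[(d,sc)],[(c,top),(d,sc)]):
    x,r,T=fit(S,[.4,.15,.1]);print("stand",x.round(4),r.tolist())
print("grip",T(x,(-.055,-.045,.075)),"end",T(x,(-.055,.04,.075)),"card end",T(x,(.035,.04,.125)))
ct=[((.024,.015,.092),t(228,107)),((.024,-.015,.092),t(271,120)),((-.024,.015,.092),t(198,183)),((-.024,-.015,.092),t(241,197))]
cs=[((-.024,.015,.092),t2(212,350)),((-.024,-.015,.092),t2(175,348)),]
tt=[((.07,.095,.022),t(65,42)),((.07,-.095,.022),t(356,100)),((-.07,.095,.022),t(25,243)),((-.07,-.095,.022),t(318,300))]
for S in([(c,ct)],):
    x,r,T=fit(S,[.4,-.2,-.2]);print("clip",x.round(4),r.tolist())
for p in((-.024,.015,.092),(-.024,-.015,.092),(.024,.015,.092),(.024,-.015,.092),(0,0,.047)):
    u=proj(d,T(x,p));print("scene crop px",((u-[195,190])*5+[0,300]).round())
x,r,T=fit([(c,tt)],[.4,-.2,-.2]);print("tray",x.round(4),r.tolist())
print(atz(c,(380,208),.012),atz(c,(424,208),.01))
for q in "vase","mug","candle","book","clock": 
    for r in silhouettes(q,c)[:1]:
        b=r["bbox"];print(q,r["conf"],atz(c,((b[0]+b[2])/2,(b[1]+b[3])/2),.04).round(3))
E
```

```text
stand [0.5718 0.2114 0.159 ] [[0.0, -0.3], [-0.6, 0.1], [-0.0, 0.5], [-0.0, -0.0], [-0.6, -0.5], [3.7, 0.2]]
stand [0.578  0.2125 0.1456] [[-0.5, 1.0], [-0.2, -0.3], [1.7, 1.3], [-1.4, 1.2], [-0.1, -2.1], [1.0, -2.1]]
stand [0.5739 0.2121 0.1485] [[0.0, -1.2], [-1.0, -0.8], [-0.4, 0.2], [-0.0, -0.7], [-0.6, -0.9], [3.3, -0.3], [-0.6, -0.3], [-0.5, -1.5], [1.7, 0.2], [-1.5, -0.0], [-0.2, -3.4], [1.0, -3.3]]
grip [np.float64(0.5261232461799681), np.float64(0.15950363880572105), 0.075] end [np.float64(0.5135512599687079), np.float64(0.2435687633384539), 0.075] card end [np.float64(0.6025613918268956), np.float64(0.25688027815037645), 0.125]
clip [ 0.5547 -0.2296 -0.3932] [[-0.6, 0.1], [-0.0, 1.0], [0.0, -0.9], [0.6, -0.1]]
scene crop px [209. 353.]
scene crop px [166. 335.]
scene crop px [163. 411.]
scene crop px [120. 393.]
scene crop px [176. 418.]
tray [ 0.5538 -0.2131 -0.22  ] [[0.2, -1.0], [-0.2, -0.9], [0.1, 0.6], [-0.1, 1.3]]
[ 0.54372157 -0.13926098  0.012     ] [ 0.54188437 -0.2819611   0.01      ]
vase 0.69 [ 0.559 -0.234  0.04 ]
mug 0.88 [0.397 0.01  0.04 ]
candle 0.57 [0.708 0.321 0.04 ]
book 0.89 [ 0.51  -0.465  0.04 ]
clock 0.87 [ 0.727 -0.335  0.04 ]
```

```bash
python3 - <<'E'
from h import *
from scipy.spatial.transform import Rotation as R
o=get_obs();print(o["clock"],o["eef_pos"],R.from_quat(o["tool_rot"]).as_matrix().round(3),o["grip_width"])
X=(.572,.2115,.158);c,s=np.cos(X[2]),np.sin(X[2])
for n,p in dict(pre=(-.055,-.085),grip=(-.055,-.034),gripend=(-.055,.04),card=(.035,.04),wait=(-.055,.0)).items():
    print(n,X[0]+c*p[0]-s*p[1],X[1]+s*p[0]+c*p[1])
E
```

```text
1.25 [0.11778531 0.48593645 0.19180247] [[-0.972  0.236 -0.   ]
 [ 0.236  0.972 -0.   ]
 [-0.    -0.    -1.   ]] 0.08544166745429714
pre 0.5310592749700979 0.11890487575457358
grip 0.5230347597989959 0.16926961695582224
gripend 0.5113913456291616 0.2423478688948889
card 0.6002703006901886 0.2565087780203631
wait 0.5176850830182612 0.202846111089988
```

Call:
drive_tool(increments=[[[29,-26,0],[0,0,-5],0],[[29,-26,0],[0,0,-5],0],[[29,-26,0],[0,0,-5],0],[[29,-26,0],[0,0,-5],0],[[29,-26,0],[0,0,-5],0],[[29,-26,0],[0,0,-5],0],[[29,-26,0],[0,0,-5],0],[[29,-26,0],[0,0,-5],0]])

```text
clock: 1.92
eef_pos: [0.3509, 0.2765, 0.1921]
tool_rot: [0.453, 0.892, 0.0, 0.0]
ft_force: [1.0, -0.1, -0.5]
grip_width: 0.0002
grasp_force: 0.0
```

Call:
drive_tool(increments=[[[29,-26,0],[0,0,-5],0],[[29,-26,0],[0,0,-5],0],[[29,-26,0],[0,0,-5],0],[[29,-26,0],[0,0,-5],0],[[29,-26,0],[0,0,-5],0],[[20,-30,0],[0,0,-2.4],0],[[0,0,0],[0,0,0],0],[[0,0,0],[0,0,0],0]])

```text
clock: 2.58
eef_pos: [0.5155, 0.1162, 0.1913]
tool_rot: [0.651, 0.759, -0.0, -0.0]
ft_force: [0.1, 0.6, 0.2]
grip_width: -0.0003
grasp_force: 0.0
```

Call:
drive_tool(increments=[[[15,2,0],[0,0,0],0],[[0,0,-38],[0,0,0],0],[[0,0,-38],[0,0,0],0],[[0,0,-38],[0,0,0],0],[[0,0,-35],[0,0,0],0],[[0,0,0],[0,0,0],0],[[0,0,0],[0,0,0],0]])

```text
clock: 3.17
eef_pos: [0.5271, 0.1206, 0.0416]
tool_rot: [0.649, 0.761, -0.002, -0.002]
ft_force: [1.2, -1.2, 0.6]
grip_width: 0.0002
grasp_force: 0.0
```

```bash
python3 - <<'E'
from h import *
c=camera("top");d=camera("scene");o=get_obs();print(o["eef_pos"],o["ft_force"])
f=lambda im,b:cv2.resize(im[b[1]:b[3],b[0]:b[2],::-1],(400,300),interpolation=cv2.INTER_CUBIC)
cv2.imwrite("pics/m2.png",np.hstack([f(c["image"],(235,170,315,230)),f(d["image"],(340,200,420,260))]))
E
```

```text
[0.53121401 0.12111564 0.04517366] [ 0.8367156   0.49116868 -0.14822444]
```

View pics/m2.png

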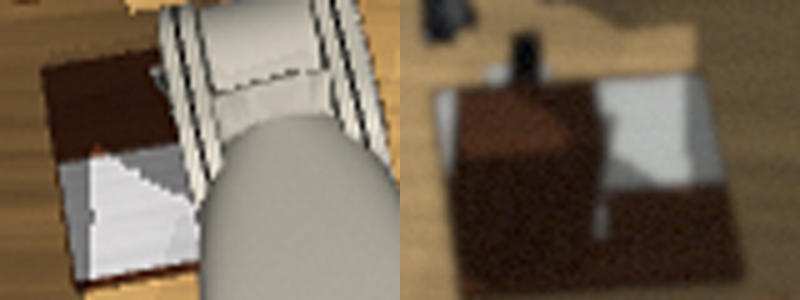

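The crop shows the grip at scene pixel (365,210), with the fingers clear to its left at (349,203). Next I push along the stand's +y.

Call:
drive_tool(increments=[[[-2,12,0],[0,0,0],0],[[-2,12,0],[0,0,0],0],[[-2,12,0],[0,0,0],0],[[-2,12,0],[0,0,0],0],[[-2,12,0],[0,0,0],0],[[-2,12,0],[0,0,0],0],[[-1,8,0],[0,0,0],0]])

```text
clock: 3.85
eef_pos: [0.5163, 0.2019, 0.0429]
tool_rot: [0.649, 0.761, 0.0, -0.0]
ft_force: [-0.4, 0.4, -0.4]
grip_width: -0.0003
grasp_force: 0.0
```

Call:
drive_tool(increments=[[[-1,5,0],[0,0,0],0],[[-1,5,0],[0,0,0],0],[[-1,5,0],[0,0,0],0],[[0,2,0],[0,0,0],0]])

```text
clock: 4.18
eef_pos: [0.5136, 0.2174, 0.0427]
tool_rot: [0.65, 0.76, -0.0, -0.0]
ft_force: [-1.1, -0.0, 0.7]
grip_width: 0.0
grasp_force: 0.0
```

```bash
python3 - <<'E'
from h import *
c=camera("top");d=camera("scene");o=get_obs();print(o["eef_pos"],o["ft_force"])
f=lambda im,b:cv2.resize(im[b[1]:b[3],b[0]:b[2],::-1],(400,300),interpolation=cv2.INTER_CUBIC)
cv2.imwrite("pics/m3.png",np.hstack([f(c["image"],(235,170,315,230)),f(d["image"],(340,190,420,250))]))
print([proj(d,o["eef_pos"]),proj(d,(.5131,.233,.075))])
E
```

```text
[0.5138075  0.21701122 0.04272276] [ 0.69438843 -0.46094448  0.02273103]
[array([378.83102981, 213.09150224]), array([385.12440434, 206.76251268])]
```

View pics/m3.png

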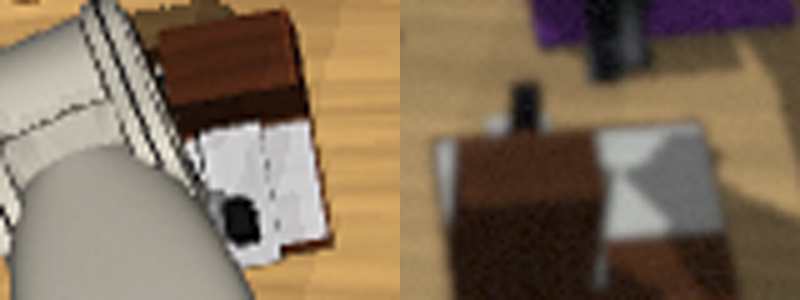

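```bash
python3 - <<'E'
from h import *
c=camera("top");d=camera("scene");o=get_obs()
print("joints",o["joint_pos"].round(3))
print("tcp in top",proj(c,o["eef_pos"]),"scene",proj(d,o["eef_pos"]))
print("grip from top",atz(c,(283,213),.075)," from scene top centre",atz(d,(365,207.5),.075))
print("pred grip(.523,.169,.075) scene",proj(d,(.523,.169,.075)),"top",proj(c,(.523,.169,.075)))
for z in(.021,.075):print(proj(c,(.523,.169,z)))
# base corner check: print corners in scene
X=(.572,.2115,.158);C,S=np.cos(X[2]),np.sin(X[2])
for p in((.075,.085,.012),(-.075,.085,.012),(.075,-.085,.012),(.011,-.005,.129)):
    P=(X[0]+C*p[0]-S*p[1],X[1]+S*p[0]+C*p[1],p[2]);print(p,proj(c,P).round(1),proj(d,P).round(1))
print("robot base in top",proj(c,(0,0,0)),"scene",proj(d,(0,0,0)))
h,v=d["view"][:3,:3],d["view"][:3,3];print(-h.T@v,d["K"][0,0])
save(d,"full3.png",s=1.25)
E
```

```text
joints [ 0.399  0.459 -0.085  1.027 -0.     1.814]
tcp in top [269.4348145  217.54748407] scene [378.68204212 213.08447634]
grip from top [0.52345265 0.17050439 0.075     ]  from scene top centre [0.52059052 0.17342386 0.075     ]
pred grip(.523,.169,.075) scene [363.48309097 208.04990049] top [283.48127416 213.13662999]
[284.90605187 215.35908011]
[283.48127416 213.13662999]
(0.075, 0.085, 0.012) [243.  183.2] [408.3 253.9]
(-0.075, 0.085, 0.012) [249.8 228. ] [399.7 212.8]
(0.075, -0.085, 0.012) [294.1 174.4] [350.4 257.8]
(0.011, -0.005, 0.129) [269.  191.2] [377.9 214.4]
robot base in top [340.22496921 382.74887245] scene [321.83779496 106.53248131]
[1.42415739 0.12982062 1.25288156] 498.22664050050105
```

View pics/full3.png

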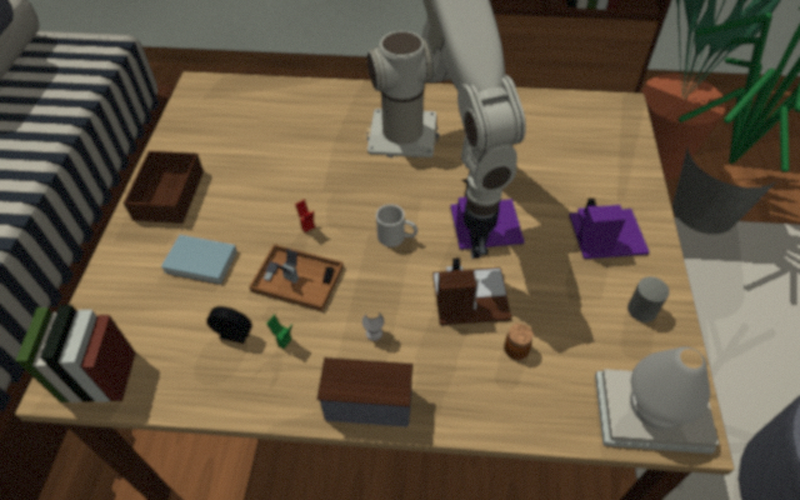

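```bash
python3 - <<'E'
from h import *
c=camera("top");d=camera("scene");o=get_obs()
P=(.1178,.486,.192)
print("start TCP: top",proj(c,P)*1.25,"scene",proj(d,P)*1.25)
print("now by ray z=.043",atz(d,(383,206),.043),"z=.075",atz(d,(383,206),.075))
print("m2 pose scene",proj(d,(.531,.121,.045)))
a=cv2.imread("pics/top0.png")[400:500,120:270];b=cv2.imread("pics/scene0.png")[30:130,530:680]
cv2.imwrite("pics/m4.png",np.hstack([cv2.resize(a,(375,250)),cv2.resize(b,(375,250))]))
E
```

```text
start TCP: top [207.44780047 442.51725061] scene [584.27687692 116.74412472]
now by ray z=.043 [0.48591945 0.22930637 0.043     ] z=.075 [0.51073479 0.22667508 0.075     ]
m2 pose scene [346.85840168 215.18349322]
```

View pics/m4.png

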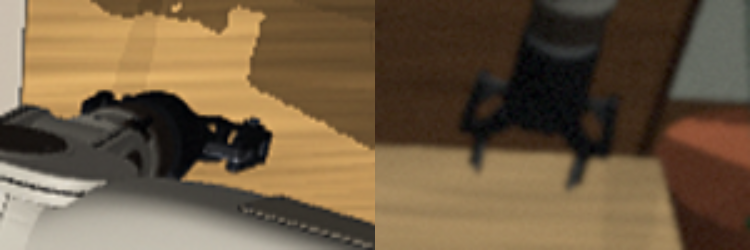

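The picture doesn't agree with the reported TCP. The fingertips appear at scene pixel (384,205), while the TCP projects to (379,213), and the grip at (365,208) has not moved. I'll raise the tool and touch down gently on the grip's top to find out whether this is a height offset.

Call:
drive_tool(increments=[[[0,0,35],[0,0,0],0],[[0,0,35],[0,0,0],0],[[4,-24,0],[0,0,0],0],[[5,-24,0],[0,0,0],0],[[0,0,0],[0,0,0],0],[[0,0,-10],[0,0,0],0],[[0,0,-10],[0,0,0],0],[[0,0,0],[0,0,0],0]])

```text
clock: 5.15
eef_pos: [0.5205, 0.1687, 0.0895]
tool_rot: [0.649, 0.76, -0.002, -0.002]
ft_force: [0.4, 0.4, -0.4]
grip_width: 0.0001
grasp_force: 0.0
```

Call:
drive_tool(increments=[[[0,0,-4],[0,0,0],0],[[0,0,-4],[0,0,0],0],[[0,0,-4],[0,0,0],0],[[0,0,-4],[0,0,0],0]])

```text
clock: 5.48
eef_pos: [0.5227, 0.1693, 0.0763]
tool_rot: [0.649, 0.76, -0.0, -0.0]
ft_force: [0.0, -0.9, -0.2]
grip_width: 0.0003
grasp_force: 0.0
```

Call:
drive_tool(increments=[[[0,0,-4],[0,0,0],0],[[0,0,-4],[0,0,0],0]])

```text
clock: 5.65
eef_pos: [0.5228, 0.1691, 0.0684]
tool_rot: [0.65, 0.76, 0.0, 0.0]
ft_force: [-0.7, 0.4, -0.4]
grip_width: -0.0001
grasp_force: 0.0
```

```bash
python3 - <<'E'
from h import *
c=camera("top");d=camera("scene");o=get_obs();print(o["eef_pos"],o["ft_force"],proj(d,o["eef_pos"]),proj(c,o["eef_pos"]))
f=lambda im,b:cv2.resize(im[b[1]:b[3],b[0]:b[2],::-1],(400,300),interpolation=cv2.INTER_CUBIC)
cv2.imwrite("pics/m5.png",np.hstack([f(c["image"],(235,170,315,230)),f(d["image"],(340,180,420,240))]))
E
```

```text
[0.52217906 0.16878773 0.06797009] [-1.1774346   0.90004369  0.48934105] [363.28221822 209.25389008] [283.74021565 213.69296177]
```

View pics/m5.png

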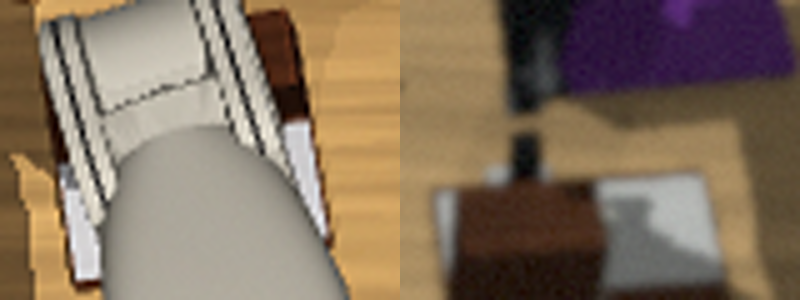

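The crop shows the fingertips directly above the grip, with tip bottom at row 202 and grip top at row 206, and a gap is still visible. So the real tips sit higher than reported. I'll keep going down in small steps.

Call:
drive_tool(increments=[[[0,0,-4],[0,0,0],0],[[0,0,-4],[0,0,0],0],[[0,0,-2],[0,0,0],0],[[0,0,0],[0,0,0],0]])

```text
clock: 6.08
eef_pos: [0.5223, 0.1687, 0.0582]
tool_rot: [0.65, 0.76, -0.0, -0.0]
ft_force: [0.8, 0.2, -0.1]
grip_width: -0.0001
grasp_force: 0.0
```

Call:
drive_tool(increments=[[[0,0,-3],[0,0,0],0],[[0,0,0],[0,0,0],0]])

```text
clock: 6.25
eef_pos: [0.5226, 0.1688, 0.0554]
tool_rot: [0.65, 0.76, -0.0, -0.0]
ft_force: [-0.5, 0.7, -0.7]
grip_width: -0.0
grasp_force: 0.0
```

Call:
drive_tool(increments=[[[0,0,-3],[0,0,0],0],[[0,0,0],[0,0,0],0]])

```text
clock: 6.42
eef_pos: [0.5225, 0.1688, 0.0524]
tool_rot: [0.65, 0.76, -0.0, -0.0]
ft_force: [-0.5, 0.4, 0.5]
grip_width: -0.0002
grasp_force: 0.0
```

Call:
drive_tool(increments=[[[0,0,-3],[0,0,0],0],[[0,0,0],[0,0,0],0]])

```text
clock: 6.58
eef_pos: [0.5225, 0.1688, 0.0493]
tool_rot: [0.65, 0.76, -0.0, -0.0]
ft_force: [-0.4, 0.5, -0.4]
grip_width: 0.0001
grasp_force: 0.0
```

```bash
cat >> h.py <<'E'
def dark(d,b,th=45):
    m=(d["image"][b[1]:b[3],b[0]:b[2]].max(2)<th)
    print("cols",b[0]);[print(b[1]+i,''.join('#' if v else '.' for v in r)) for i,r in enumerate(m)]
E
python3 - <<'E'
from h import *
d=camera("scene");print(get_obs()["eef_pos"],proj(d,get_obs()["eef_pos"]))
dark(d,(352,190,382,222))
E
```

```text
[0.52250585 0.16885325 0.04947859] [362.94062155 213.04753824]
cols 352
190 .........#############........
191 .........############.........
192 .........############.........
193 .........######...###.........
194 .........######...##..........
195 ..........#####...............
196 ..........#####...............
197 ..........####................
198 ..........####................
199 ..........####.....#..........
200 ..........####.....##.........
201 ..........####.....#..........
202 ..........#####...............
203 ..........#####...............
204 ...........####...............
205 ...........####...............
206 ...........####...............
207 ...........####...............
208 ...........####...............
209 ...........####...............
210 ...........####...............
211 ...........####...............
212 ...........####...............
213 ...........####...............
214 ...........####...............
215 ...........####...............
216 ..............................
217 ..............................
218 ..............................
219 ..............................
220 ..............................
221 ..............................
```

Call:
drive_tool(increments=[[[0,0,-3],[0,0,0],0],[[0,0,0],[0,0,0],0]])

```text
clock: 6.8
eef_pos: [0.5225, 0.1689, 0.0464]
tool_rot: [0.65, 0.76, -0.0, -0.0]
ft_force: [0.3, 0.6, -0.3]
grip_width: 0.0001
grasp_force: 0.0
```

Call:
drive_tool(increments=[[[0,0,-3],[0,0,0],0],[[0,0,0],[0,0,0],0]])

```text
clock: 6.97
eef_pos: [0.5224, 0.1688, 0.0433]
tool_rot: [0.65, 0.76, -0.0, -0.0]
ft_force: [-0.1, 0.3, -0.3]
grip_width: -0.0001
grasp_force: 0.0
```

Call:
drive_tool(increments=[[[0,0,-3],[0,0,0],0],[[0,0,0],[0,0,0],0]])

```text
clock: 7.13
eef_pos: [0.5224, 0.1688, 0.0402]
tool_rot: [0.65, 0.76, -0.0, -0.0]
ft_force: [-0.7, -0.5, -0.4]
grip_width: 0.0001
grasp_force: 0.0
```

Call:
drive_tool(increments=[[[0,0,-3],[0,0,0],0],[[0,0,0],[0,0,0],0]])

```text
clock: 7.3
eef_pos: [0.5225, 0.1688, 0.0373]
tool_rot: [0.65, 0.76, -0.0, -0.0]
ft_force: [0.3, 0.4, -0.1]
grip_width: 0.0003
grasp_force: 0.0
```

```bash
python3 - <<'E'
from h import *
d=camera("scene");c=camera("top")
print("start tips mid, scene",atz(d,(472.4,80.4),.205), "true",(.118,.486))
print("right tip top",atz(c,(227/1.25,452/1.25),.205),"pred",(.1077,.4445))
print("m5 tip",atz(d,(366,202),.068),"rep",(.5222,.1688))
print("plate corners scene",[atz(d,(u/1.25,v/1.25),.012).round(3) for u,v in((368,153),(436,154),(376,112),(432,112))])
dark(d,(352,196,382,218))
E
```

```text
start tips mid, scene [0.06659167 0.50408353 0.205     ] true (0.118, 0.486)
right tip top [0.0990462  0.43812728 0.205     ] pred (0.1077, 0.4445)
m5 tip [0.49412646 0.17602957 0.068     ] rep (0.5222, 0.1688)
plate corners scene [array([ 0.106, -0.09 ,  0.012]), array([0.095, 0.106, 0.012]), array([-0.076, -0.087,  0.012]), array([-0.09 ,  0.084,  0.012])]
cols 352
196 .........######..###..........
197 .........######...##..........
198 ..........#####...##..........
199 ..........####................
200 ..........####................
201 ..........##..................
202 ..........##..................
203 ..........####................
204 ..........####................
205 ..........#####...............
206 ..........#####...............
207 ..........#####...............
208 ...........####...............
209 ...........####...............
210 ...........####...............
211 ...........####...............
212 ...........####...............
213 ...........####...............
214 ...........####...............
215 ...........####...............
216 ..............................
217 ..............................
```

Call:
drive_tool(increments=[[[3,0,0],[0,0,0],0],[[0,0,0],[0,0,0],0]])

```text
clock: 7.57
eef_pos: [0.5265, 0.169, 0.038]
tool_rot: [0.65, 0.76, 0.0, 0.0]
ft_force: [0.0, 0.7, 0.4]
grip_width: -0.0001
grasp_force: 0.0
```

Call:
drive_tool(increments=[[[3,0,0],[0,0,0],0],[[0,0,0],[0,0,0],0]])

```text
clock: 7.73
eef_pos: [0.5296, 0.169, 0.038]
tool_rot: [0.65, 0.76, 0.0, 0.0]
ft_force: [-0.2, -0.8, 0.3]
grip_width: -0.0001
grasp_force: 0.0
```

Call:
drive_tool(increments=[[[3,0,0],[0,0,0],0],[[0,0,0],[0,0,0],0]])

```text
clock: 7.9
eef_pos: [0.5325, 0.169, 0.0379]
tool_rot: [0.65, 0.76, 0.0, 0.0]
ft_force: [-0.2, 0.7, 0.4]
grip_width: -0.0002
grasp_force: 0.0
```

The offset fits a constant height error: the scene-camera error at z = 0.2 and at z = 0.07 both imply tips about 36–40 mm higher than reported. I'll finish the touch-down over the grip to measure it.

Call:
drive_tool(increments=[[[-9,0,-1],[0,0,0],0],[[0,0,-2],[0,0,0],0],[[0,0,0],[0,0,0],0]])

```text
clock: 8.15
eef_pos: [0.5218, 0.1689, 0.0355]
tool_rot: [0.649, 0.76, -0.0, -0.0]
ft_force: [-3.1, -1.5, 7.4]
grip_width: -0.0002
grasp_force: 3.8
```

Call:
drive_tool(increments=[[[0,0,-3],[0,0,0],0],[[0,0,0],[0,0,0],0]])

```text
clock: 8.32
eef_pos: [0.522, 0.169, 0.0354]
tool_rot: [0.649, 0.76, 0.0, -0.0]
ft_force: [-10.5, -2.9, 23.9]
grip_width: -0.0002
grasp_force: 11.9
```

Call:
drive_tool(increments=[[[0,0,-3],[0,0,0],0],[[0,0,0],[0,0,0],0]])

```text
clock: 8.48
eef_pos: [0.5221, 0.1692, 0.0352]
tool_rot: [0.649, 0.76, 0.001, 0.0]
ft_force: [-16.9, -4.1, 41.0]
grip_width: 0.0003
grasp_force: 20.0
```

Call:
drive_tool(increments=[[[0,0,-3],[0,0,0],0],[[0,0,0],[0,0,0],0]])

```text
clock: 8.65
eef_pos: [0.5222, 0.1696, 0.035]
tool_rot: [0.649, 0.76, 0.002, 0.0]
ft_force: [-23.2, -5.3, 55.7]
grip_width: 0.0002
grasp_force: 28.2
```

Contact came at a reported z of 0.0356, where the real height is 0.075, so real tip height = reported + 39 mm. Now I redo the push with that correction.

Call:
drive_tool(increments=[[[0,0,30],[0,0,0],0],[[0,0,25],[0,0,0],0],[[4,-25,0],[0,0,0],0],[[4,-25,0],[0,0,0],0],[[0,0,-25],[0,0,0],0],[[0,0,-25],[0,0,0],0],[[0,0,-22],[0,0,0],0],[[0,0,0],[0,0,0],0]])

```text
clock: 9.32
eef_pos: [0.5269, 0.1177, 0.0045]
tool_rot: [0.65, 0.76, -0.003, -0.003]
ft_force: [-0.4, -0.1, -0.9]
grip_width: -0.0
grasp_force: 0.0
```

Call:
drive_tool(increments=[[[-2,12,0],[0,0,0],0],[[-2,12,0],[0,0,0],0],[[-1,6,0],[0,0,0],0],[[-1,6,0],[0,0,0],0],[[-2,10,0],[0,0,0],0],[[-2,10,0],[0,0,0],0],[[-2,10,0],[0,0,0],0],[[-2,10,0],[0,0,0],0]])

```text
clock: 9.98
eef_pos: [0.5171, 0.196, 0.0093]
tool_rot: [0.65, 0.76, 0.0, 0.001]
ft_force: [2.3, -2.2, 1.0]
grip_width: 0.0003
grasp_force: 1.2
```

Call:
drive_tool(increments=[[[-1,8,0],[0,0,0],0],[[-1,6,0],[0,0,0],0],[[0,4,0],[0,0,0],0],[[0,3,0],[0,0,0],0]])

```text
clock: 10.32
eef_pos: [0.5136, 0.2162, 0.0083]
tool_rot: [0.649, 0.76, -0.001, -0.001]
ft_force: [-0.8, -2.6, -0.4]
grip_width: -0.0001
grasp_force: 1.1
```

Call:
drive_tool(increments=[[[0,3,0],[0,0,0],0],[[0,3,0],[0,0,0],0],[[0,0,0],[0,0,0],0]])

```text
clock: 10.57
eef_pos: [0.5143, 0.2223, 0.0084]
tool_rot: [0.65, 0.76, -0.0, -0.001]
ft_force: [0.1, -0.6, -0.1]
grip_width: 0.0001
grasp_force: 0.2
```

Call:
drive_tool(increments=[[[0,3,0],[0,0,0],0],[[0,3,0],[0,0,0],0],[[0,0,0],[0,0,0],0]])

```text
clock: 10.82
eef_pos: [0.5143, 0.2267, 0.0085]
tool_rot: [0.65, 0.76, -0.001, 0.001]
ft_force: [-0.6, -5.0, 1.0]
grip_width: 0.0003
grasp_force: 2.4
```

Call:
drive_tool(increments=[[[0,3,0],[0,0,0],0],[[0,0,0],[0,0,0],0]])

```text
clock: 10.98
eef_pos: [0.5143, 0.2265, 0.0085]
tool_rot: [0.651, 0.759, -0.004, 0.003]
ft_force: [-0.4, -12.7, 4.0]
grip_width: 0.0
grasp_force: 6.3
```

Call:
drive_tool(increments=[[[0,1,0],[0,0,0],0],[[0,0,0],[0,0,0],0]])

```text
clock: 11.15
eef_pos: [0.5142, 0.2265, 0.0085]
tool_rot: [0.651, 0.759, -0.004, 0.003]
ft_force: [-1.3, -14.4, 4.4]
grip_width: -0.0001
grasp_force: 7.3
```

The carriage is at its end stop: 14 N with no further motion. I'll back off and lift, then measure the clip with the arm out of the way.

Call:
drive_tool(increments=[[[2,-18,0],[0,0,0],0],[[0,0,35],[0,0,0],0],[[0,0,40],[0,0,0],0.9],[[0,0,35],[0,0,0],0.9],[[0,-20,0],[0,0,0],0.9],[[0,0,0],[0,0,0],0.9]])

```text
clock: 11.65
eef_pos: [0.5196, 0.1936, 0.1225]
tool_rot: [0.65, 0.76, 0.003, 0.002]
ft_force: [-0.6, 0.4, -1.0]
grip_width: 0.0484
grasp_force: 0.0
```

```bash
cat > clip.py <<'E'
from h import *
from scipy.optimize import minimize
def prims():
    L=[]
    for s in(-1,1):
        L.append([(s*x,y,z) for x,z in((8,48),(6,48),(24,87),(22,87)) for y in(-15,15)])
        L.append([(s*x,y,z) for x,z in((0,0),(2,0),(9,20),(5,42),(0,47)) for y in(-17,17)])
    return [np.array(l)/1000.+[0,0,.005] for l in L]
PR=prims()
def render(cam,x,b,S=6):
    m=np.zeros(((b[3]-b[1])*S,(b[2]-b[0])*S),np.uint8)
    c,s=np.cos(x[2]),np.sin(x[2]);R=np.array([[c,-s,0],[s,c,0],[0,0,1]])
    for p in PR:
        q=np.array([proj(cam,R@k+[x[0],x[1],0]) for k in p])
        h=cv2.convexHull((((q+.5-b[:2])*S)).astype(np.float32)).round().astype(np.int32)
        cv2.fillConvexPoly(m,h,255)
    return cv2.resize(m,(b[2]-b[0],b[3]-b[1]),interpolation=cv2.INTER_AREA)/255.
def mask(cam,b):
    im=cam["image"][b[1]:b[3],b[0]:b[2]].astype(int);return ((im[:,:,0]-im[:,:,2])<14).astype(float)
def show(m):[print(''.join('#' if v>.5 else '.' for v in r)) for r in m]
E
python3 - <<'E'
from clip import *
c=camera("top");d=camera("scene")
bt=(398,186,422,214);bs=(213,194,243,226)
M=[mask(c,bt),mask(d,bs)]
for m in M: show(m);print()
C=[(c,bt),(d,bs)]
for sel in([0],[1],[0,1]):
    f=lambda x:sum(np.abs(render(*[C[i][0],x,C[i][1]])-M[i]).sum() for i in sel)
    best=min((minimize(f,[.5547,-.2296,y],method="Nelder-Mead",options=dict(initial_simplex=np.array([[.5547,-.2296,y],[.56,-.2296,y],[.5547,-.225,y],[.5547,-.2296,y+.15]]))) for y in(-.6,-.4,-.2,0)),key=lambda r:r.fun)
    print(sel,best.x.round(4),best.fun,[m.sum() for m in M])
for i in(0,1):show(render(C[i][0],best.x,C[i][1]));print()
for q in silhouettes("slide_grip",c)[:4]: print(q["conf"],q["bbox"])
E
```

```text
........................
........................
........................
........................
........................
........................
............####........
............#####.......
...........##########...
..........###########...
.........###########....
.........##########.....
.........##########.....
.......###########......
......############......
.....############.......
.....############.......
.....############.......
.....###########........
......##########........
.........#######........
..........#####........#
............#.#........#
...............#.......#
.......................#
.......................#
.......................#
......................##

..............................
..............................
..............................
..............................
..............................
..............................
.................##...........
.................####.........
.................#######......
.................#######......
.................#######......
.................#######......
.................#######...
[... 1921 characters left out ...]
######.....
................#########.....
................#########.....
................#########.....
.......##.......########......
.........#......########......
..........##..##.#######......
...........######..#####......
.............######.####......
.............#######..##......
.............#########........
.............##########.......
.............###########......
.............############.....
..............###########.....
...............##########.....
................#########.....
..................#######.....
...................######.....
.....................####.....
......................###.....

0.66 [371.9, 176.7, 435.4, 234.7]
0.56 [169.3, 263.7, 184.4, 295.0]
```

The top-view mask fit agrees with the corner fit: the clip is at about (0.556, -0.228) with yaw of about -0.41. Moving over it.

Call:
drive_tool(increments=[[[3,-35,0],[0,0,-2.7],0.9],[[3,-35,0],[0,0,-2.7],0.9],[[3,-35,0],[0,0,-2.7],0.9],[[3,-35,0],[0,0,-2.7],0.9],[[3,-35,0],[0,0,-2.7],0.9],[[3,-35,0],[0,0,-2.7],0.9],[[3,-35,0],[0,0,-2.7],0.9],[[3,-35,0],[0,0,-2.7],0.9]])

```text
clock: 12.47
eef_pos: [0.5404, -0.0867, 0.1174]
tool_rot: [0.781, 0.625, -0.0, -0.001]
ft_force: [0.5, -0.2, 0.7]
grip_width: 0.077
grasp_force: 0.0
```

Call:
drive_tool(increments=[[[3,-35,0],[0,0,-2.7],0.9],[[3,-35,0],[0,0,-2.7],0.9],[[3,-35,0],[0,0,-2.7],0.9],[[3,-35,0],[0,0,-2.7],0.9],[[0,0,0],[0,0,0],0.9],[[0,0,0],[0,0,0],0.9]])

```text
clock: 12.97
eef_pos: [0.5524, -0.227, 0.1169]
tool_rot: [0.837, 0.548, -0.0, -0.001]
ft_force: [-0.3, 0.1, -1.6]
grip_width: 0.0769
grasp_force: 0.0
```

Call:
drive_tool(increments=[[[4,-1.5,0],[0,0,0],0.9],[[0,0,-30],[0,0,0],0.9],[[0,0,-30],[0,0,0],0.9],[[0,0,-20],[0,0,0],0.9],[[0,0,-10],[0,0,0],0.9],[[0,0,-8],[0,0,0],0.9],[[0,0,-5],[0,0,0],0.9],[[0,0,0],[0,0,0],0.9]])

```text
clock: 13.63
eef_pos: [0.5571, -0.2268, 0.0155]
tool_rot: [0.836, 0.549, -0.0, -0.0]
ft_force: [-0.8, -0.7, -0.3]
grip_width: 0.0769
grasp_force: 0.0
```

```bash
python3 - <<'E'
from h import *
d=camera("scene");o=get_obs();print(o["eef_pos"],o["ft_force"])
save(d,"m6.png",(190,160,290,235),6)
E
```

```text
[ 0.55745238 -0.22723851  0.01637381] [ 0.61495973 -0.07288574 -0.07714969]
```

View pics/m6.png

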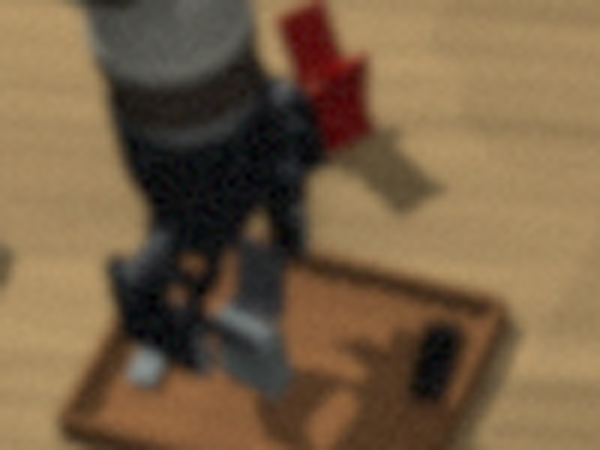

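The crop shows the fingers straddling the clip, with the near finger at crop (170,340) and the far one at (290,230), and the clip's handles between them. Closing.

Call:
drive_tool(increments=[[[0,0,0],[0,0,0],0.7],[[0,0,0],[0,0,0],0.6],[[0,0,0],[0,0,0],0.5],[[0,0,0],[0,0,0],0.4],[[0,0,0],[0,0,0],0.3],[[0,0,0],[0,0,0],0.2],[[0,0,0],[0,0,0],0.2],[[0,0,0],[0,0,0],0.2]])

```text
clock: 14.35
eef_pos: [0.5572, -0.2277, 0.0199]
tool_rot: [0.836, 0.549, 0.001, 0.001]
ft_force: [-7.3, 2.5, 17.3]
grip_width: 0.0244
grasp_force: 60.3
```

Call:
drive_tool(increments=[[[0,0,0],[0,0,0],0.2],[[0,0,0],[0,0,0],0.2],[[0,0,0],[0,0,0],0.2],[[0,0,0],[0,0,0],0.2]])

```text
clock: 14.68
eef_pos: [0.5571, -0.2277, 0.0199]
tool_rot: [0.836, 0.549, 0.001, 0.001]
ft_force: [-6.3, 2.5, 18.3]
grip_width: 0.0239
grasp_force: 60.3
```

The grip is firm: 60 N at 24 mm, with the handles at their stop. Lifting, and then measuring the print's position.

Call:
drive_tool(increments=[[[0,0,10],[0,0,0],0.2],[[0,0,20],[0,0,0],0.2],[[0,0,35],[0,0,0],0.2],[[0,0,35],[0,0,0],0.2],[[0,0,35],[0,0,0],0.2],[[0,0,0],[0,0,0],0.2]])

```text
clock: 15.18
eef_pos: [0.5614, -0.2296, 0.16]
tool_rot: [0.836, 0.549, 0.004, 0.006]
ft_force: [1.4, -0.2, 1.5]
grip_width: 0.0242
grasp_force: 59.0
```

```bash
python3 - <<'E'
from h import *
c=camera("top");d=camera("scene");o=get_obs();print(o["eef_pos"],o["ft_force"],o["grip_width"])
X=(.572,.2115,.158);C,S=np.cos(X[2]),np.sin(X[2])
T=lambda p:(X[0]+C*p[0]-S*p[1],X[1]+S*p[0]+C*p[1],p[2])
for n,y in(("-y end",.005),("mid",.04),("+y end",.075)):
    for z in(.125,.031): print(n,z,"top",proj(c,T((.035,y,z))).round(1),"scene",proj(d,T((.035,y,z))).round(1))
g=lambda im:cv2.cvtColor(im,cv2.COLOR_RGB2GRAY)
np.set_printoptions(linewidth=250)
print("top cols 240-275, rows 174-200");print(g(c["image"])[174:200,240:276]//10)
print("scene cols 372-408 rows 206-245");print(g(d["image"])[206:246,372:410]//10)
for q in("card_top",):
  for k in(c,d):
    for r in silhouettes(q,k)[:4]: print(round(r["conf"],2),r["bbox"])
E
```

```text
[ 0.55836644 -0.22836701  0.15352891] [ 0.07118486 -0.10994759 -1.37220171] 0.02391179673579816
-y end 0.125 top [264.7 184.3] scene [382.6 222. ]
-y end 0.031 top [268.3 189.8] scene [379.7 240.7]
mid 0.125 top [253.4 186.3] scene [395.  221.2]
mid 0.031 top [257.6 191.7] scene [391.6 239.9]
+y end 0.125 top [242.1 188.2] scene [407.5 220.4]
+y end 0.031 top [246.9 193.5] scene [403.4 239.1]
top cols 240-275, rows 174-200
[[15 14 15 15 15 15 15 15 15 15 15 15 15 14  6  6  6  6  6  6  6  7  7  6  7  7  7  7  7  6  6  6  6  6  6  5]
 [15 15 15 15 15 15 15 15 15 15 15 15 15 14  6  7  7  7  7  7  7  7  7  7  7  7  7  6  6  5  5  5  4  5  4  5]
 [15 15 15 15 15 15 15 15 15 15 15 15 15 14  6  7  7  7  7  7  7  7  7  7  7  7  6  4  4  5  5  5  5  5  5  5]
 [15 15 15 15 15 15 15 15 15 15 15 15 15 15  7  7  7  7  7  7  7  7  7  7  7  7  6  5  5  5  5  5  5  5  5  5]
 [15 15 15 15 15 15 15 15 15 15 15 16 15 15  9  7  7  7  7  7  7  7  7  7  7  7  6  5  5  5  5  5  5  5  5  5]
 [16 16 16 16 16 16 16 16 16 16 15 16 15 15 16  7  7  7  8  8  7  7  7  7  7  5  4  5  5  5  5  5  5  4  4  4]
 [16 16
[... 1871 characters left out ...]
2  2  3]
 [16 16 16 16 17  5  1 13  7  6  6  5  8 10  9  8 12 13 18 22 21 21 22 22  3  4  4  4  4  4  5  7  6  8 10 10]
 [16 16 16 16 17  5  5  4  4  5  4  4 19 22 21 21 21 21 20 20 20 20 21 21  7  4  6  6  7  9 11 15 15 18 22 21]
 [16 16 16 16 17  5  5  5  5  5  5  3 22 21 20 20 20 20 20 20 20 20 21 20 13 11 14 14 17 20 20 21 21 21 20 20]]
scene cols 372-408 rows 206-245
[[ 7  7  7 ...  7  8  8]
 [ 6  6  6 ...  8  8  8]
 [ 7  6  6 ...  7  8  7]
 ...
 [ 2  3  2 ... 10 13 14]
 [ 3  2  2 ...  9 13 13]
 [ 3  2  2 ...  9 12 13]]
0.82 [241.8, 182.2, 268.6, 227.8]
0.73 [268.7, 266.6, 283.7, 297.0]
0.57 [169.9, 263.9, 185.1, 295.8]
0.86 [379.5, 207.0, 407.6, 247.8]
0.54 [460.1, 157.3, 478.3, 174.4]
```

The print's top edge shows in the top view as a bright ridge from (240.5,188) to (263.5,184.5). Its middle is then about (0.601, 0.2595), 3 mm along the slide from the model estimate. I'm carrying the clip there at a safe height.

Call:
drive_tool(increments=[[[0,0,28],[0,0,0],0.2],[[3,20,0],[0,0,2.3],0.2],[[3,30,0],[0,0,2.3],0.2],[[3,35,0],[0,0,2.3],0.2],[[3,35,0],[0,0,2.3],0.2],[[3,35,0],[0,0,2.3],0.2],[[3,35,0],[0,0,2.3],0.2],[[3,35,0],[0,0,2.3],0.2]])

```text
clock: 16.05
eef_pos: [0.5763, -0.001, 0.1765]
tool_rot: [0.75, 0.661, -0.002, -0.001]
ft_force: [0.7, 0.5, -0.6]
grip_width: 0.0241
grasp_force: 59.1
```

Call:
drive_tool(increments=[[[3,35,0],[0,0,2.3],0.2],[[3,35,0],[0,0,2.3],0.2],[[3,35,0],[0,0,2.3],0.2],[[3,35,0],[0,0,2.3],0.2],[[3,30,0],[0,0,2.3],0.2],[[3,20,0],[0,0,2.3],0.2],[[3,15,0],[0,0,2.3],0.2],[[0,0,0],[0,0,0],0.2]])

```text
clock: 16.72
eef_pos: [0.5976, 0.2056, 0.1757]
tool_rot: [0.649, 0.761, -0.001, -0.002]
ft_force: [-0.3, 0.3, -0.8]
grip_width: 0.0244
grasp_force: 59.1
```

Call:
drive_tool(increments=[[[0,0,0],[0,0,0],0.2],[[0,0,0],[0,0,0],0.2]])

```text
clock: 16.88
eef_pos: [0.5979, 0.2016, 0.1771]
tool_rot: [0.651, 0.759, -0.002, -0.001]
ft_force: [0.9, 0.3, -0.6]
grip_width: 0.024
grasp_force: 59.1
```

Call:
drive_tool(increments=[[[1,20,0],[0,0,0.2],0.2],[[1,20,0],[0,0,0],0.2],[[1,18,0],[0,0,0],0.2],[[0,0,0],[0,0,0],0.2],[[0,0,0],[0,0,0],0.2],[[0,0,0],[0,0,0],0.2]])

```text
clock: 17.38
eef_pos: [0.6016, 0.2589, 0.1785]
tool_rot: [0.65, 0.76, -0.001, -0.0]
ft_force: [-0.2, -0.5, -0.2]
grip_width: 0.0243
grasp_force: 59.1
```

```bash
python3 - <<'E'
from h import *
c=camera("top");d=camera("scene");o=get_obs();print(o["eef_pos"],o["tool_rot"],o["ft_force"],o["grip_width"])
z=o["eef_pos"][2]
X=(.6008,.2595,.158)
P=lambda x,y,zz,b:(b[0]+np.cos(X[2])*x-np.sin(X[2])*y,b[1]+np.sin(X[2])*x+np.cos(X[2])*y,zz)
e=o["eef_pos"]
print("scene crop origin 360,170 x8")
for n,p in dict(pivot=P(0,0,z+.025,e),lipb_l=P(.012,-.017,z-.015,e),lipb_r=P(.012,.017,z-.015,e),lipa_r=P(-.012,.017,z-.015,e),card_l=P(0,-.035,.125,X),card_r=P(0,.035,.125,X)).items():
    print(n,((proj(d,p)+.5-[350,165])*8).round())
save(d,"m7.png",(350,165,425,240),8)
E
```

```text
[0.60182179 0.25883578 0.1787869 ] [ 6.50343270e-01  7.59640386e-01 -3.38547384e-04  2.55290256e-05] [ 0.63501905 -1.43459899 -0.77574227] 0.024258008436314916
scene crop origin 360,170 x8
pivot [397. 319.]
lipb_l [340. 423.]
lipb_r [439. 416.]
lipa_r [427. 360.]
card_l [273. 462.]
card_r [472. 449.]
```

View pics/m7.png

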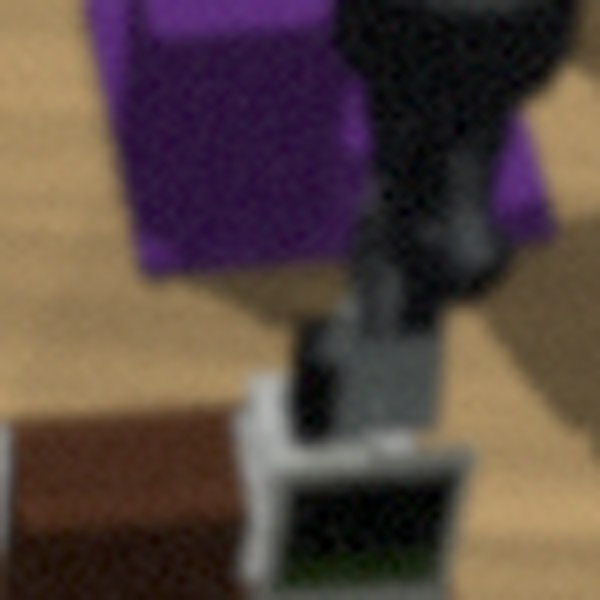

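The crop shows the open clip above the print. Its near lip runs from (340,430) to (437,415), as predicted, and the print's top edge runs from (280,455) to (470,450), also as predicted. Lowering gently.

Call:
drive_tool(increments=[[[-1,0,-10],[0,0,0],0.2],[[0,0,-10],[0,0,0],0.2],[[0,0,-8],[0,0,0],0.2],[[0,0,-5],[0,0,0],0.2],[[0,0,-5],[0,0,0],0.2],[[0,0,-5],[0,0,0],0.2],[[0,0,0],[0,0,0],0.2]])

```text
clock: 18.07
eef_pos: [0.6002, 0.2601, 0.1344]
tool_rot: [0.65, 0.76, -0.001, -0.0]
ft_force: [-0.9, 0.2, -0.3]
grip_width: 0.0245
grasp_force: 59.1
```

Call:
drive_tool(increments=[[[0,0,-5],[0,0,0],0.2],[[0,0,-5],[0,0,0],0.2],[[0,0,-5],[0,0,0],0.2],[[0,0,-4],[0,0,0],0.2],[[0,0,-3],[0,0,0],0.2],[[0,0,0],[0,0,0],0.2],[[0,0,0],[0,0,0],0.2]])

```text
clock: 18.65
eef_pos: [0.6006, 0.2604, 0.1136]
tool_rot: [0.65, 0.76, -0.0, -0.0]
ft_force: [0.1, 0.2, -0.5]
grip_width: 0.0239
grasp_force: 59.1
```

```bash
python3 - <<'E'
from h import *
d=camera("scene");c=camera("top");o=get_obs();print(o["clock"],o["eef_pos"],o["ft_force"],o["ft_torque"],o["grip_width"])
e=o["eef_pos"];z=e[2];Y=.158
P=lambda x,y,zz,b:(b[0]+np.cos(Y)*x-np.sin(Y)*y,b[1]+np.sin(Y)*x+np.cos(Y)*y,zz)
X=(.6008,.2595)
for n,p in dict(lipb_l=P(.012,-.017,z-.015,e),lipb_r=P(.012,.017,z-.015,e),card_l=P(0,-.035,.125,X),card_r=P(0,.035,.125,X)).items():print(n,proj(d,p).round(1))
import sys
np.set_printoptions(linewidth=250,threshold=sys.maxsize)
print(cv2.cvtColor(d["image"],cv2.COLOR_RGB2GRAY)[204:246,376:414]//10)
E
```

```text
18.75 [0.60097244 0.26050467 0.11407368] [ 0.64165597  0.36379337 -0.37180897] [ 0.05122415 -0.00427367  0.01561134] 0.02414738882728144
lipb_l [390.2 230.7]
lipb_r [402.2 229.9]
card_l [383.7 222.2]
card_r [408.6 220.6]
[[12 12 12 11 10  9  8  7  7  7  6  5  5  5  5  5  6  6  6  4  2  1  1  1  1  2  2  3  4  4  4  3  5  7  8  8  8  8]
 [12 12 12 12 11 11 10  8  8  7  6  4  4  3  3  4  5  6  5  3  2  1  0  2  1  1  2  3  4  4  4  4  6  9 10  9  8  7]
 [12 12 12 12 12 12 11 10 10  9  7  4  2  2  2  3  3  5  4  3  1  1  1  2  1  1  3  3  4  5  5  5  8 10 11  9  8  7]
 [12 12 12 12 12 12 12 12 12 10  7  3  2  2  2  2  3  3  3  3  2  1  2  2  1  2  2  4  5  5  6  6  9 11 11 10  8  8]
 [12 12 12 12 12 12 12 12 12 10  7  4  2  2  2  2  2  3  3  3  2  2  2  1  3  3  3  4  5  6  6  7  9 10 11 11  9  8]
 [12 12 12 12 12 12 12 12 12 11  7  3  2  2  1  2  2  3  2  2  2  2  1  2  3  4  4  4  5  6  7  7  7  8 10 11 11  9]
 [13 13 13 13 13 13 13 13 13 11  7  3  1  1  1  2  2  3  3  2  2  1  1  2  3  4  4  4  5  6  7  6  6  6  8 10 12 11]
 [13 13 13 13 14 14 14 14 14 12  7  2  1  1  1  2  3  3  3  
[... 3335 characters left out ...]
 2  2  2  3  4  6  7  8  8  8  8  8  8  8  8  8  9  9  9  9  9  8  8  8  9  8  9  9  9  9  9 11 13 13 13 13 13 13]
 [ 2  2  3  3  4  6  8  8  8  9  9  9  9  9  9  9  9  9  9  9  9  9  9  8  9  9  9  9  9  8  9 11 12 13 13 13 13 13]
 [ 2  2  3  3  4  6  7  8  8  9  9  9  9  9  9  9  9  9  9  9  9  9  9  8  9  9  9  9  9  8  8 10 13 13 14 13 14 14]
 [ 2  1  2  3  3  5  7  8  9  9  9  9  9  9  9  9  9  9  9  9  9  9  9  8  8  9  9  9  9  7  7  9 13 14 14 14 14 14]
 [ 2  2  2  3  3  5  7  8  8  8  8  9  9  9  9  9  9  9  9  9  9  8  8  8  8  8  8  8  8  7  6  9 12 14 14 14 13 13]
 [ 3  2  2  2  2  4  6  8  8  8  7  8  8  8  8  8  8  8  8  7  7  8  7  6  6  6  6  6  5  5  5  9 11 13 13 13 13 13]]
```

The near jaw covers columns 390–402 in front of the print, reaches down to row 231 as predicted, and is centred on it. Forces are zero, so nothing is touching. Handing in after a short settle.

Call:
drive_tool(increments=[[[0,0,0],[0,0,0],0.2],[[0,0,0],[0,0,0],0.2],[[0,0,0],[0,0,0],0.2],[[0,0,0],[0,0,0],0.2]])

```text
clock: 19.08
eef_pos: [0.6009, 0.2604, 0.114]
tool_rot: [0.65, 0.76, 0.0, 0.0]
ft_force: [0.4, -0.7, -0.5]
grip_width: 0.024
grasp_force: 59.1
```

```bash
python3 -c "
from workcell import *
o=get_obs();print(o['eef_pos'],o['ft_force'],o['grip_width']);print(job_done())"
```

```text
[0.60086146 0.26044506 0.11397385] [ 0.36255798 -0.68010546 -0.48089905] 0.023992090823997496
the job is handed in; nothing more can be done
None
```

The job is handed in at 19 s: the carriage is pushed to its end stop, and the steel clip is held squeezed open over the middle of the print's top edge, its lips about 26 mm below the edge by calculation, with no contact force; the far jaw was not in view, and the hand-in returned no verdict.

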